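# Take a coating reading on a tilted flange with a hand-held probe

## Task

Take the yellow thickness probe straight up out of its black holder and set its spring tip inside the orange ring on the painted flange, the probe square to the tilted face and pressed lightly so that the brass tip goes about half way in. Keep it steady there for at least three seconds and finish still holding it like that: do not let go. Touch the paint nowhere but inside the orange ring, never press hard, and do not shift the flange or the other things on the bench.

Things in the scene. Friction and masses are not known exactly. Their poses are not given: they have to be found in the camera images.
- probe: thickness probe, 120 mm, 0.12 to 0.24 kg, upright in its holder. z runs along it from tip upward; origin at the tip's end when fully out. Brass tip, 7 mm dia, z 0-14 mm; steel nose, 12 to 18 mm dia, z 14-40; round collar, 34 mm dia, z 40-45; yellow square grip 24x24 mm, sides along x and y, z 45-112 (grip here, pads' middle at z 80); black cap 20x20, z 112-120
- probe_tip (a point): the end of the brass tip; it moves with the tip. Same axes as the probe
- plunger (a joint): how far the brass tip is pushed into the probe: 0 fully out, 0.010 m fully in. A spring pushes it out: about 0.9 N at the start of the stroke, 0.3 N more for each mm, 3.9 N fully in
- holder: black probe holder fixed to the bench: 90x90 mm foot, 76x76 mm top plate at 46 mm height with a 20 mm round hole in the middle. The probe's nose hangs in the hole, its collar rests on the plate, its tip is 6 mm above the bench: it must rise 40 mm to clear the plate. Origin at the centre of its underside, z up
- flange: white painted flange, 88 mm dia, on a stiff tilting turntable (stays as it is). z is the normal of the painted face, leaning 0.12 to 0.38 rad from vertical, roughly toward the robot. Origin on the tilt axis, 52 mm above the bench; face at z = 16 mm. Three rings (orange, blue, green) 26 mm from its centre, 120 degrees apart; stands turned to any angle
- spot (a point): centre dot of the orange ring, on the painted face; ring 15 mm inner and 21 mm outer diameter. z is the outward normal of the face
- table: grey base of the tilting turntable, 110x124 mm, fixed to the bench; two cheeks at y = +-55 mm rise to 74 mm and carry the tilt axis (along y, at 52 mm height). Origin at the centre of its underside
- caliper: digital caliper, 82x216x13 mm, lying flat at the back of the work; bystander. Origin at the centre of its underside
- screwdriver_red: red-handled screwdriver, 23x171x21 mm, lying to the right; bystander. Origin at the centre of its underside
- plug_gauge_1: steel plug gauge, 15 mm diameter, 84 mm long, lying to the left; bystander. Origin at the centre of its underside
- plug_gauge_2: second steel plug gauge of the same size beside it; bystander. Origin at the centre of its underside
- sample_bush_1: small turned steel bush, 24 mm diameter, 22 mm high, standing to the left; bystander. Origin at the centre of its underside
- marker_3: yellow felt marker, 14x132x15 mm, lying at the back left; bystander. Origin at the centre of its underside
- hex_key: steel hex key, 34x98x8 mm, lying at the back; bystander. Origin at the centre of its underside
Mind the look-alikes: they are no part of the job. Of the things shaped like the holder, the black one is meant.

How it is judged:
On the way, in this order (a step that is already met when the one before it is completed fails the run):
1. the probe is lifted clear out of its holder in the gripper (z of probe_tip in the frame of holder above 0.05 m and contact force between the fingers and probe above 1 N and contact force between probe and holder below 0.05 N), for 0.2 s.
2. the probe is held steady on the orange spot, square and lightly pressed, for two seconds (distance between probe_tip and spot below 0.0065 m and angle between the z axis of probe and the z axis of spot, either way round below 0.12 rad and value of joint plunger between 0.002 and 0.008 m and contact force between probe and flange above 0.5 N and contact force between the fingers and probe above 2 N and contact force between probe and holder below 0.05 N and linear speed of probe below 0.01 m/s), for 2 s.
At the end, for the whole second after the job is handed in: Gripper still holds the probe, which does not touch its holder: tip within 6.5 mm of the orange ring's centre, axis within 0.12 rad of the face's normal, brass tip pushed in 2 to 8 mm and pressing with over 0.5 N, probe still (under 10 mm/s) (all of step 2); the arm keeps its last pose, push and grip.
It fails at once if the probe presses the flange with more than 12 N (contact force between probe and flange above 12 N).
It fails at once if the probe touches the flange away from the orange ring (tip more than 12 mm from its centre) (contact force between probe and flange above 0.3 N and distance between probe_tip and spot above 0.012 m).
It fails at once if the flange is tilted or turned: its spot moves more than 6 mm (distance of spot from where it was at the start of the episode above 0.006 m).
It fails at once if the gripper or arm bears on the flange with more than 2 N (contact force between any of the fingers, the arm and flange above 2 N).
It fails at once if a bystander is moved more than 20 mm (distance of any of caliper, screwdriver_red, plug_gauge_1, plug_gauge_2, sample_bush_1, marker_3, hex_key from where it was at the start of the episode above 0.02 m).
It also fails if it takes over 45 s, if anything falls off the work surface, if the arm or the gripper's body presses on something with over 40 N, if the wrist force passes 120 N, or if a joint passes its speed limit or range.

## Robot

A 6-joint arm with a two-finger parallel gripper is mounted at the origin on a cart in front of the work surface, level with it; the furniture and walls round the work are solid. World frame = base frame: x ahead of the robot, y to its left, z up, the work surface at z = 0. Lengths are in m, angles in rad, forces in N, time in s.
With the tool pointing down it reaches from about 0.35 to 0.975 m from the base axis. Payload 4.9 kg.
Tool frame: the origin (TCP) lies at the very end of the fingers, on their centre line; the grasp point (between the pads) lies 19 mm behind it; z points along the fingers, y is the line along which they close (so a half turn about z gives the same grasp; the last joint's range is limited). The gripper opens to 85 mm and grips with 20 to 120 N. Pads are 22 mm wide; open, the fingers measure 114 mm over their backs; the gripper's body (76 mm by 85 mm) begins 54 mm behind the grasp point. The pads swing forward as they close: fully open they stand 13 mm farther back than shut.
Start: joints at [-0.119, 0.053, 1.613, -0, 1.476, -0.119], TCP at [0.625, 0, 0.204] pointing down, gripper open.
Joint ranges: [-3.01, 3.01], [-1.01, 2.22], [0.06, 2.58], [-1.02, 4.17], [0.09, 2.62], [-3.14, 3.14]. Speed limits (rad/s): [2.57, 2.57, 3.14, 3.14, 3.14, 3.14].

## Interface

Orientations are given as a rotation vector (axis times angle).
In Python, from station import ctrl, imaging gives the robot as it stands.
- The arm moves only by the tool play_rows, never from a script. Its argument "series" is a list of rows, each a list of 3 entries, a list of its own where there are three numbers: the opening, from 0 (shut) to 1 (fully open), then the shift along the tool's x, y, z each as a share of 0.05 m, from -1 to 1, then the turn, a rotation vector about the tool's x, y, z each as a share of 8 degrees, from -1 to 1. In form: [[grip, [dx, dy, dz], [ax, ay, az]], ...]. A call has 1 to 8 rows; each row shifts and turns the commanded pose from where the row before left it, along the tool's axes as they then stand; what a row does not reach is not made up. A row lasts 1/8 s, in which the tool goes at most 62.5 mm and 10.7 degrees, less where a joint would pass 70% of its speed; a pose out of reach is approached as far as the arm can. A call with a number of a shift or a turn outside -1 to 1 is refused whole. A call with a gripper value outside its range is refused whole. The fingers move at their own pace and stop on an object; "force" is the grip in N (left out, the last holds). Time passes only in rows, so rows that do not move let the fingers close. It gives the time, the measured TCP pose, the force, the opening and the grip force at its end, in the units of the state.
- ctrl.get_obs(): the state, without advancing time (a new reading comes with each control period).
- imaging.get_image(name): name is "scene" or "side" or "wrist"; returns a dict with "color" (384x512x3 uint8, blue, green, red), "fx", "fy", "cx", "cy" (pixels), "D" ([k1, k2, p1, p2, k3] as OpenCV has them; the pictures are not rectified), "extrinsics" (4x4, takes a point from world to camera coordinates); the wrist camera has in their place "hand_eye" (4x4, takes a point from camera to tool coordinates, whose origin is the TCP and whose axes are the flange's). Camera axes: x right, y down, z forward; pixel columns grow to the right and rows downward; lengths in m; the calibration is good to about 2 mm. A picture is of the moment at which its call begins: read the wrist's pose just before it. There is no depth.
- ctrl.finish_job(): hands the job in; it is judged then, once.
The state is a dict: "t": time; "q": joint angles; "dq": joint speeds; "effort": joint torques, N m; "tool_pos": TCP position; "tool_rot": TCP orientation; "contact_force": force on the tool from outside, world axes, zero at the start; "wrist_torque": the same for the moment, N m; "opening": finger opening in m; "grip_force": force on a finger pad.
Only numpy, scipy, OpenCV 4.12 (cv2) and the standard library are available. Lean on these libraries where they do the work, as an engineer would, in place of code of your own. Each camera call takes 0.05 s, during which the arm holds its last target. There are 200 camera calls.

## Working session

There is one attempt and no reset: what is moved stays moved. The work goes in short steps, Python scripts to look and compute and a tool call to move; the robot and the scene stay as the last step left them, time stands still between calls to the robot, and variables do not carry over. Pictures are saved under pics/ and viewed, at most 10 in all, crops included, and the job is handed in when it is done.

Besides the shell and the picture viewer there is one more tool, called after "Call:" in YAML: its name, and indented under it one key for each argument. play_rows: Moves the arm, as the interface text tells. Shift numbers are shares of 0.05 m and turn numbers shares of 8 degrees, none past 1 either way. Its arguments: {"type":"object","properties":{"series":{"type":"array"},"force":{"type":"number"}},"required":["series"]}

```bash
mkdir -p pics
python3 - <<'E'
from station import ctrl, imaging
import cv2,pickle
o=ctrl.get_obs();print(o['t'],o['tool_pos'],o['tool_rot'],o['opening'],o['contact_force'])
d={}
for n in("scene","side","wrist"):
    d[n]=imaging.get_image(n);cv2.imwrite(f"pics/{n}0.png",cv2.resize(d[n]["color"],(800,600),interpolation=cv2.INTER_CUBIC))
    print(n,d[n]["fx"],d[n]["D"], -d[n]["extrinsics"][:3,:3].T@d[n]["extrinsics"][:3,3] if n!="wrist" else d[n]["hand_eye"])
d["obs"]=o
pickle.dump(d,open("im0.pkl","wb"))
E
```

```text
0.0 [6.24329746e-01 9.52220112e-05 2.02874965e-01] [-2.22028208e+00 -2.22032098e+00  1.97161577e-03] 0.0851421594035458 [0.65130029 0.94025577 0.05060577]
scene 472.1633888506918 [0.03082469 0.         0.         0.         0.        ] [-0.04056082  0.49953131  1.39818003]
side 476.9768652407109 [-0.04894214  0.          0.          0.          0.        ] [-0.09476371  0.93575918  0.81200438]
wrist 278.8360731315706 [0.00597438 0.         0.         0.         0.        ] [[ 3.45657811e-04 -9.44531799e-01 -3.28419793e-01  8.59891896e-02]
 [ 9.99999892e-01  4.28651972e-04 -1.80310827e-04 -1.26177059e-03]
 [ 3.11087102e-04 -3.28419696e-01  9.44531845e-01 -1.70627587e-01]
 [ 0.00000000e+00  0.00000000e+00  0.00000000e+00  1.00000000e+00]]
```

View pics/scene0.png

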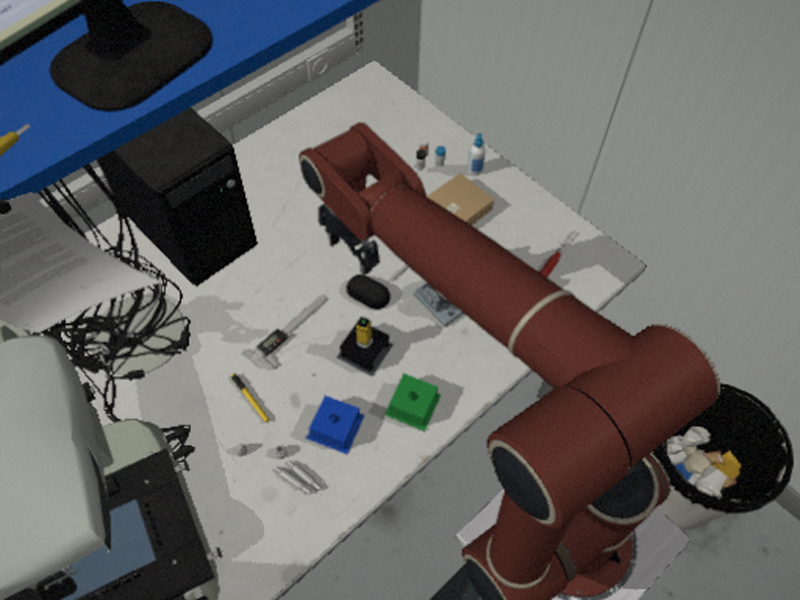

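View pics/side0.png

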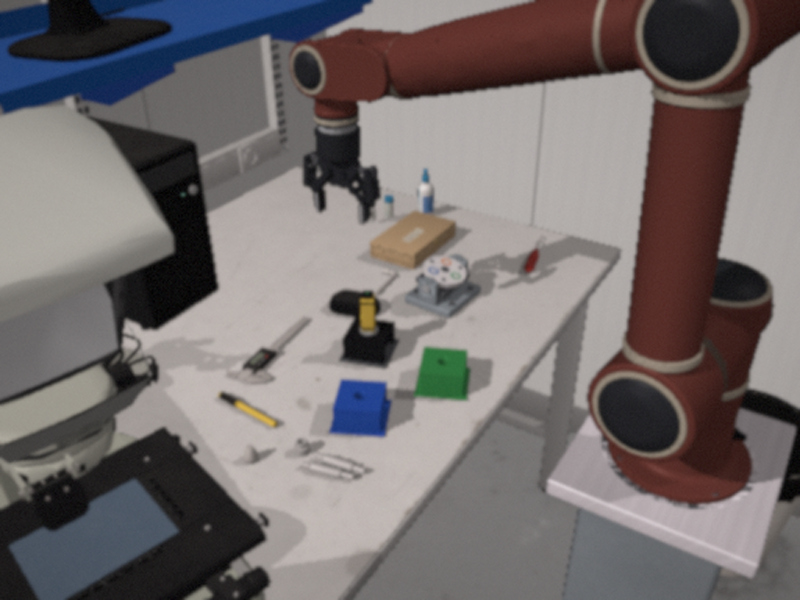

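View pics/wrist0.png

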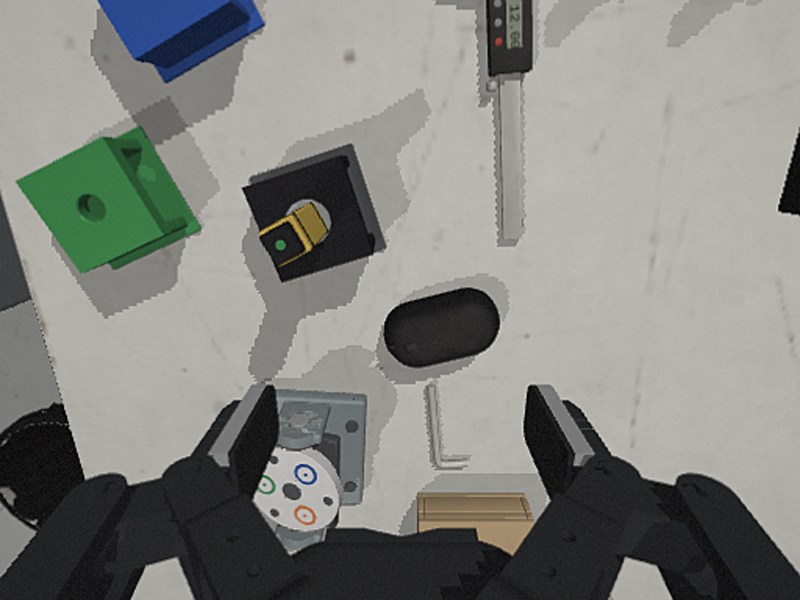

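The wrist view (800 px scale) shows the black holder's plate corners at (243,187), (345,146), (383,248) and (283,282), with the cap's green dot at (281,244). The rings are orange (305,515), blue (306,475) and green (264,486). The side view shows the flange at about (445,270). I'll get a rough position from these, then look from closer.

```bash
cat > h.py <<'E'
import numpy as np,cv2,pickle
from scipy.spatial.transform import Rotation as R
def pose(o):
    T=np.eye(4);T[:3,:3]=R.from_rotvec(o['tool_rot']).as_matrix();T[:3,3]=o['tool_pos'];return T
def cam(d,o=None):  # world->cam
    return d["extrinsics"] if "extrinsics" in d else np.linalg.inv(pose(o)@d["hand_eye"])
def K(d): return np.array([[d["fx"],0,d["cx"]],[0,d["fy"],d["cy"]],[0,0,1]])
def plane(d,E,px,z):
    p=cv2.undistortPoints(np.array(px,float).reshape(-1,1,2),K(d),np.array(d["D"])).reshape(-1,2)
    r=np.c_[p,np.ones(len(p))]@E[:3,:3]; c=-E[:3,:3].T@E[:3,3]
    return c+r*((z-c[2])/r[:,2])[:,None]
def proj(d,E,P):
    return cv2.projectPoints(np.array(P,float).reshape(-1,1,3),cv2.Rodrigues(E[:3,:3])[0],E[:3,3],K(d),np.array(d["D"]))[0].reshape(-1,2)
E
python3 - <<'E'
from h import *
d=pickle.load(open("im0.pkl","rb"));w=d["wrist"];E=cam(w,d["obs"]);s=1.5625
f=lambda px,z:print(plane(w,E,np.array(px)/s-.18,z).round(4))
f([(243,187),(345,146),(383,248),(283,282)],.046)
f([(281,244)],.126)
f([(305,515),(306,475),(264,486),(292,491)],.07)
f([(365,394),(361,503)],.01)
sd=d["side"];print(plane(sd,cam(sd),np.array([(368,297),(445,270)])/s,.126).round(3),plane(sd,cam(sd),np.array([(445,270)])/s,.068).round(3))
E
```

```text
[[ 0.5072  0.0578  0.046 ]
 [ 0.5829  0.0862  0.046 ]
 [ 0.6089  0.0125  0.046 ]
 [ 0.53   -0.0148  0.046 ]]
[[0.5537 0.0328 0.126 ]]
[[ 0.5374 -0.2244  0.07  ]
 [ 0.5413 -0.1806  0.07  ]
 [ 0.5041 -0.1924  0.07  ]
 [ 0.5279 -0.1977  0.07  ]]
[[ 0.5883 -0.1378  0.01  ]
 [ 0.5806 -0.2695  0.01  ]]
[[ 0.542  0.042  0.126]
 [ 0.474 -0.109  0.126]] [[ 0.522 -0.197  0.068]]
```

Call:
play_rows:
  series:
    - [1,[-1,-0.3,0],[0,0,0]]
    - [1,[-1,-0.3,0],[0,0,0]]
    - [1,[-1,-0.3,0],[0,0,0]]
    - [1,[-1,-0.3,0],[0,0,0]]
    - [1,[-1,-0.3,0],[0,0,0]]
    - [1,[0,0,0],[0,0,0]]
    - [1,[0,0,0],[0,0,0]]

```text
t: 1.02
tool_pos: [0.5499, -0.2496, 0.2037]
tool_rot: [-2.221, -2.221, -0.001]
contact_force: [0.5, -0.8, 1.0]
opening: 0.0854
grip_force: 0.0
```

Run:
```python
from station import ctrl, imaging
import cv2,pickle
o=ctrl.get_obs();w=imaging.get_image("wrist");s=imaging.get_image("side");sc=imaging.get_image("scene")
pickle.dump(dict(obs=o,wrist=w,side=s,scene=sc),open("im1.pkl","wb"));print(o['tool_pos'],abs(o['dq']).max())
cv2.imwrite("pics/wrist1.png",cv2.resize(w["color"],(800,600),interpolation=cv2.INTER_CUBIC))
```

```text
[ 0.54990148 -0.24958015  0.20374527] 0.025287588918009297
```

View pics/wrist1.png

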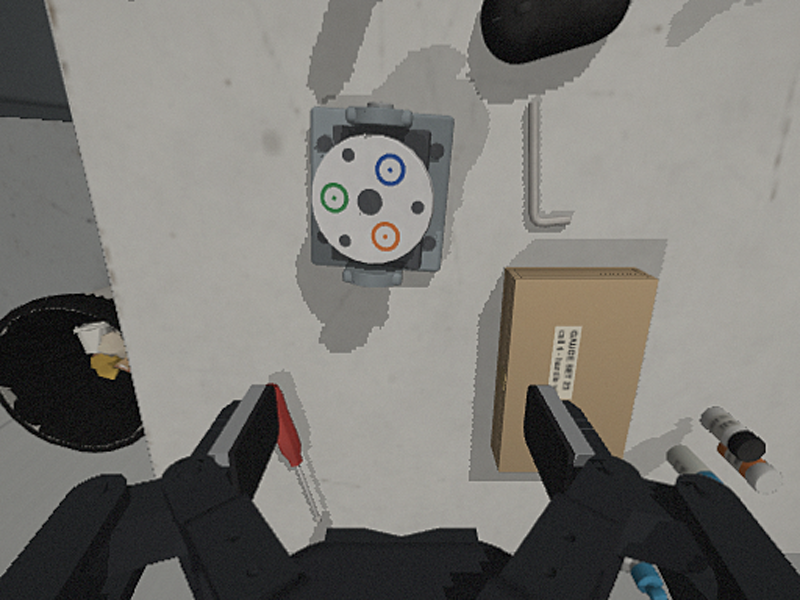

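Flange is seen clearly: orange (385,236), blue (390,170), green (334,198), centre hole (369,202), table corners (313,107), (454,116), (440,272) and (310,264). Next I'll fit the flange pose over several views.

```bash
cat > fit.py <<'E'
from h import *
from scipy.optimize import least_squares
s=1.5625
def ring(d,guess,col,rad):
    h=cv2.cvtColor(d["color"],cv2.COLOR_BGR2HSV).astype(int);x,y=np.array(guess)/s
    lo,hi={'o':(4,17),'b':(100,130),'g':(50,90)}[col]
    yy,xx=np.mgrid[:384,:512]
    m=(h[...,0]>=lo)&(h[...,0]<=hi)&(h[...,1]>70)&(h[...,2]>50)&((xx-x)**2+(yy-y)**2<rad**2)
    (c,sz,a)=cv2.minAreaRect(np.argwhere(m)[:,::-1].astype(np.float32))
    e=cv2.fitEllipse(cv2.convexHull(np.argwhere(m)[:,::-1].astype(np.int32)))
    print(col,m.sum(),(xx[m].mean()).round(2),(yy[m].mean()).round(2),np.round(e[0],2),np.round(e[1],1));return np.array([xx[m].mean(),yy[m].mean()])
a=pickle.load(open("im0.pkl","rb"));b=pickle.load(open("im1.pkl","rb"))
obs=[]  # d,E,idx,px,w
Ew1=cam(b["wrist"],b["obs"]);Ew0=cam(a["wrist"],a["obs"])
for c,g in(('o',(385,236)),('b',(390,170)),('g',(334,198))): obs.append((b["wrist"],Ew1,c,ring(b["wrist"],g,c,13),1))
for c,g in(('o',(305,515)),('b',(306,475))): obs.append((a["wrist"],Ew0,c,ring(a["wrist"],g,c,10),1))
def model(p):
    x,y,yaw,t,sp=p
    T=R.from_euler('z',yaw)*R.from_euler('y',-t)
    ang={'o':0,'b':1,'g':-1}  # sign checked below
    P={c:T.apply([.026*np.cos(sp+SG*k*2*np.pi/3),.026*np.sin(sp+SG*k*2*np.pi/3),.016])+[x,y,.052] for c,k in ang.items()}
    return P,T.apply([0,0,1])
def res(p,O):
    P,_=model(p);return np.concatenate([(proj(d,E,P[c])[0]-px)*w for d,E,c,px,w in O])
if __name__=="__main__":
  print(plane(b["wrist"],Ew1,np.array([(313,107),(454,116),(440,272),(310,264)])/s-.18,.01).round(4))
  for SG in(1,-1):
    for O in (obs,obs[:3]):
      r=min((least_squares(res,[.53,-.2,0,.25,s0],args=(O,)) for s0 in(-2.5,-1,0,1,2)),key=lambda r:r.cost)
      P,n=model(r.x);print(SG,r.x.round(4),r.cost,np.round(r.fun,2));print(P['o'].round(4),n.round(4))
      d=b["side"];print("side",{c:(proj(d,cam(d),P[c])[0]*s).round(1) for c in P})
E
python3 fit.py
python3 - <<'E'
import pickle,cv2
b=pickle.load(open("im1.pkl","rb"))
i=b["side"]["color"][140:215,245:325]
w=pickle.load(open("im0.pkl","rb"))["wrist"]["color"][85:190,145:255]
import numpy as np
A=cv2.resize(i,(400,375),interpolation=cv2.INTER_CUBIC);B=cv2.resize(w,(400,375),interpolation=cv2.INTER_CUBIC)
cv2.imwrite("pics/c1.png",np.hstack([A,B]))
E
```

```text
o 153 246.56 151.03 [246.33 151.02] [18.2 19.1]
b 156 249.28 108.02 [249.34 108.19] [19.1 20.5]
g 118 213.58 125.75 [213.44 126.02] [17.  19.2]
o 77 194.86 329.26 [194.87 329.38] [10.8 15.2]
b 74 195.32 302.85 [195.11 303.07] [11.7 15.2]
[[ 0.481  -0.1351  0.01  ]
 [ 0.5895 -0.1415  0.01  ]
 [ 0.5824 -0.2665  0.01  ]
 [ 0.4701 -0.2594  0.01  ]]
1 [ 0.5306 -0.1999 -0.0847  0.2474 -1.0467] 0.1883748159319697 [-0.29 -0.25  0.1   0.2   0.2   0.26 -0.   -0.22 -0.02 -0.14]
[ 0.5374 -0.223   0.0707] [-0.244   0.0207  0.9695]
side {'o': array([444.9, 261.4]), 'b': array([432.2, 270.4]), 'g': array([454.2, 275.6])}
1 [ 0.5304 -0.1995 -0.0216  0.2347 -1.1093] 0.12794999926415648 [-0.19 -0.38  0.1   0.15  0.08  0.2 ]
[ 0.5375 -0.223   0.0703] [-0.2325  0.005   0.9726]
side {'o': array([444.9, 261.6]), 'b': array([432.2, 270.3]), 'g': array([454.2, 275.5])}
-1 [ 0.5144 -0.2059  3.0764  2.4637  1.1045] 128.56487056205236 [-4.08  1.91 -3.15  6.04  7.09  2.1   0.09 -9.28  0.62 -7.01]
[ 0.5319 -0.2303  0.0469] [ 0.6258 -0.0409 -0.7789]
side {'o': array([448.7, 270.8]), 'b': array([435.7, 279. ]), 'g': array([454. , 290.1])}
-1 [ 0.5252 -0.2007  1.353   3.0029 -0.6479] 6.341683583142616 [-0.78 -2.65 -0.28  1.89  1.04  0.55]
[ 0.5356 -0.2263  0.039 ] [-0.0299 -0.1349 -0.9904]
side {'o': array([446.1, 274.5]), 'b': array([433.5, 286.1]), 'g': array([455.8, 285.9])}
```

View pics/c1.png

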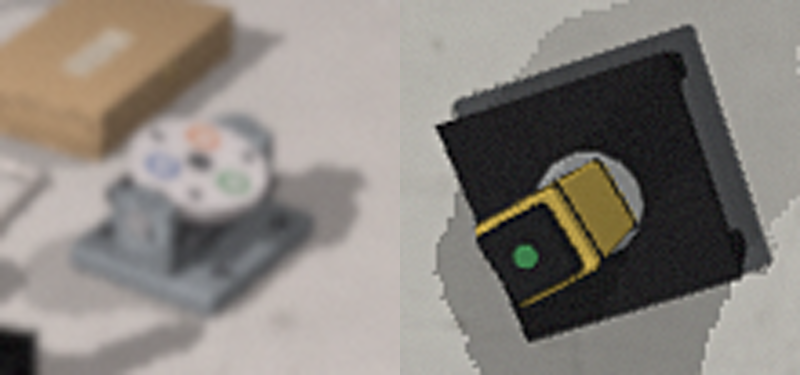

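Run:
```python
from h import *
a=pickle.load(open("im0.pkl","rb"));w=a["wrist"];E=cam(w,a["obs"])
c=lambda p:np.array([((x-400)*110/400+145-.4,y*105/375+85-.4) for x,y in p])
P=plane(w,E,c([(477,233),(555,188),(600,265),(523,305)]),.118);print(P.round(4),P.mean(0))
for i in range(4): v=P[(i+1)%4]-P[i];print(np.linalg.norm(v),np.degrees(np.arctan2(v[1],v[0])))
Q=plane(w,E,c([(525,257)]),.126);print("dot",Q)
H=plane(w,E,c([(437,125),(678,50),(743,278),(529,342)]),.046);print(H.round(4),H.mean(0))
i=4
print("collar",plane(w,E,c([(589,203)]),.05))
b=pickle.load(open("im1.pkl","rb"))
for n in("side","scene"):
  d=b[n]; cv2.imwrite(f"pics/{n}p.png",0*d["color"]) if 0 else None
  print(n,proj(d,cam(d),np.r_[Q,[[.555,.035,.126]]])*1.5625)
A=b["side"]["color"][180:240,210:260];
```

```text
[[0.5391 0.0368 0.118 ]
 [0.5599 0.0484 0.118 ]
 [0.5698 0.0284 0.118 ]
 [0.549  0.0176 0.118 ]] [0.55444785 0.03277036 0.118     ]
0.023760264902920946 29.162453923265925
0.022297153505788647 -63.57222353041684
0.023408047401922833 -152.46921277316093
0.021616643173844582 117.30115354560847
dot [[0.55300195 0.03222633 0.126     ]]
[[ 0.5065  0.0577  0.046 ]
 [ 0.5832  0.0806  0.046 ]
 [ 0.6016  0.0077  0.046 ]
 [ 0.5289 -0.0149  0.046 ]] [0.55506441 0.0327769  0.046     ]
collar [[0.55338171 0.03351024 0.05      ]]
side [[366.31743495 292.67733902]
 [364.47917849 293.07577703]]
scene [[362.75519733 322.55362075]
 [361.05426389 322.7186259 ]]
```

Call:
play_rows:
  series:
    - [1,[0.94,0.02,0],[0,0,0]]
    - [1,[0.94,0.02,0],[0,0,0]]
    - [1,[0.94,0.02,0],[0,0,0]]
    - [1,[0.94,0.02,0],[0,0,0]]
    - [1,[0.94,0,0],[0,0,0]]
    - [1,[0.94,0,0],[0,0,0]]
    - [1,[0,0,0],[0,0,-0.85]]
    - [1,[0,0,0],[0,0,-0.85]]

```text
t: 2.17
tool_pos: [0.5537, 0.0342, 0.2041]
tool_rot: [1.933, 2.476, 0.0]
contact_force: [0.5, -0.9, -0.9]
opening: 0.0855
grip_force: 0.0
```

Call:
play_rows:
  series:
    - [1,[0,0,0],[0,0,-0.85]]
    - [1,[0,0,0],[0,0,-0.85]]
    - [1,[0,0,0.4],[0,0,0]]
    - [1,[0,0,0],[0,0,0]]
    - [1,[0,0,0],[0,0,0]]

```text
t: 2.8
tool_pos: [0.5536, 0.0323, 0.1834]
tool_rot: [-1.637, -2.68, 0.001]
contact_force: [0.2, -0.2, 0.3]
opening: 0.0856
grip_force: 0.0
```

Run:
```python
from h import *
from station import ctrl, imaging
o=ctrl.get_obs();w=imaging.get_image("wrist");pickle.dump(dict(obs=o,wrist=w),open("im2.pkl","wb"))
print(o['tool_pos'],pose(o)[:3,:3].round(3))
E=cam(w,o);r=R.from_euler('z',27.3,degrees=True)
im=cv2.resize(w["color"],(800,600),interpolation=cv2.INTER_CUBIC)
pr=lambda P:(proj(w,E,P)*1.5625+.28)
for z,h in((.118,.012),(.126,.010)):
  q=r.apply([[h,h,0],[-h,h,0],[-h,-h,0],[h,-h,0]])+[.554,.0328,z];cv2.polylines(im,[pr(q).astype(int)],True,(255,0,255),1)
print(pr([[.554,.0328,.126]]))
cv2.imwrite("pics/w2.png",im)
```

```text
[0.55358767 0.03231098 0.18339799] [[-0.457  0.89  -0.001]
 [ 0.89   0.457  0.   ]
 [ 0.001 -0.001 -1.   ]]
[[403.21826601 309.48539842]]
```

View pics/w2.png

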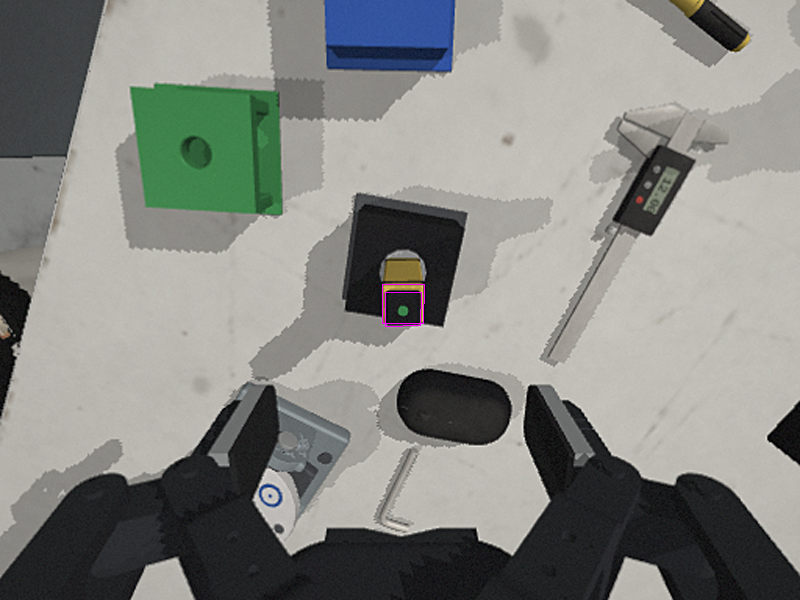

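The predicted outline sits right on the cap, with the dot at (403,310), so the position and yaw are good. I'll go down and grip.

Call:
play_rows:
  series:
    - [1,[0,0,0.6],[0,0,0]]
    - [1,[0,0,0.6],[0,0,0]]
    - [1,[0,0,0.6],[0,0,0]]
    - [1,[0,0,0.53],[0,0,0]]
    - [1,[0,0,0],[0,0,0]]
    - [0.6,[0,0,0],[0,0,0]]
    - [0.45,[0,0,0],[0,0,0]]
    - [0.3,[0,0,0],[0,0,0]]
  force: 50

```text
t: 3.85
tool_pos: [0.5549, 0.0319, 0.069]
tool_rot: [1.636, 2.68, 0.002]
contact_force: [0.3, 0.3, 0.1]
opening: 0.0323
grip_force: 0.0
```

Call:
play_rows:
  series:
    - [0.1,[0,0,0],[0,0,0]]
    - [0.1,[0,0,0],[0,0,0]]
    - [0.1,[0,0,0],[0,0,0]]
    - [0.1,[0,0,0],[0,0,0]]
  force: 50

```text
t: 4.35
tool_pos: [0.5549, 0.0319, 0.0688]
tool_rot: [1.636, 2.68, 0.001]
contact_force: [0.5, -0.1, 5.6]
opening: 0.0231
grip_force: 50.3
```

Call:
play_rows:
  series:
    - [0.1,[0,0,-0.2],[0,0,0]]
    - [0.1,[0,0,-0.4],[0,0,0]]
    - [0.1,[0,0,-0.5],[0,0,0]]
    - [0.1,[0,0,-0.5],[0,0,0]]
    - [0.1,[0,0,-0.5],[0,0,0]]
    - [0.1,[0,0,-0.5],[0,0,0]]
    - [0.1,[0,0,0],[0,0,0]]
    - [0.1,[0,0,0],[0,0,0]]

```text
t: 5.35
tool_pos: [0.5532, 0.0321, 0.1967]
tool_rot: [-1.636, -2.68, 0.001]
contact_force: [-0.7, 0.3, -2.2]
opening: 0.0231
grip_force: 49.9
```

Run:
```python
from h import *
from station import ctrl, imaging
o=ctrl.get_obs();w=imaging.get_image("wrist");s=imaging.get_image("side");pickle.dump(dict(obs=o,wrist=w,side=s),open("im3.pkl","wb"))
print(o['t'],o['tool_pos'],o['contact_force'],o['opening'],o['grip_force'])
T=pose(o);E=cam(w,o)
pts=[(T@[0,0,z-.080-.019+.0+.080+.0-.0 if 0 else 0,1])[:3] for z in [0]]
ax=lambda z:(T@np.array([0,0,-.019+.080-z,1]))[:3]
A=cv2.resize(w["color"][180:330,160:350],(400,316),interpolation=cv2.INTER_CUBIC)
for z in(0,.014,.04,.112,.12):print(z,(proj(w,E,ax(z))).round(1),(proj(s,cam(s),ax(z))).round(1))
c=proj(s,cam(s),ax(.06))[0].astype(int);x0,y0=c-[35,40]
print(x0,y0)
B=cv2.resize(s["color"][y0:y0+80,x0:x0+70],(400,457),interpolation=cv2.INTER_CUBIC)
im=np.zeros((600,800,3),np.uint8);im[:316,:400]=A;im[:457,400:]=B
for z in(0,.014,.04):
  p=(proj(w,E,ax(z))[0]-[160,180])*400/190;cv2.drawMarker(im,tuple(p.astype(int)),(255,0,255),0,8)
  p=(proj(s,cam(s),ax(z))[0]-[x0,y0])*400/70+[400,0];cv2.drawMarker(im,tuple(p.astype(int)),(255,0,255),0,8)
cv2.imwrite("pics/w3.png",im)
```

```text
5.35 [0.55318224 0.03206874 0.19669423] [-0.7268022   0.25679031 -2.22099188] 0.02313004040397934 49.87233817577362
0 [[257.1 196.7]] [[234.3 184.3]]
0.014 [[257.2 202.5]] [[234.2 179.8]]
0.04 [[257.3 215.3]] [[233.8 171.5]]
0.112 [[257.7 274. ]] [[232.8 147.5]]
0.12 [[257.7 284.2]] [[232.7 144.7]]
198 124
```

View pics/w3.png

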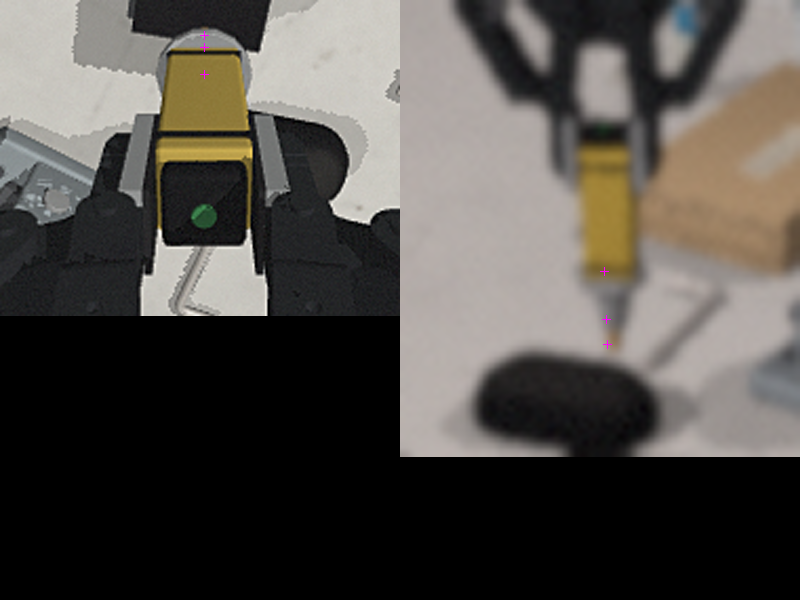

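The probe is held straight. The side view shows the tip at (614,348), and TCP to tip works out as about 62.8 mm. Now I'll work out the approach.

```bash
cat > go.py <<'E'
import sys
from h import *
from station import ctrl
S=np.array([.5374,-.2230,.0705]);n=np.array([-.242,.0145,.970]);n/=np.linalg.norm(n)
L=.0628
def main(gap):
    o=ctrl.get_obs();T=pose(o);Rm=T[:3,:3]
    v=Rm.T@(-n);ax=np.cross([0,0,1],v);an=np.arcsin(np.linalg.norm(ax));rv=np.degrees(ax/(np.linalg.norm(ax)+1e-9)*an)
    R2=Rm@R.from_rotvec(np.radians(rv)).as_matrix()
    goal=S+n*(L+gap)
    print("t",o['t'],"F",o['contact_force'].round(2),"turn/8",(rv/8).round(3),"shift after turn/.05",(R2.T@(goal-T[:3,3])/.05).round(3))
    tip=(T@[0,0,L,1])[:3];d=tip-S;print("tip-spot along n mm",d@n*1e3,"lateral",((d-(d@n)*n)*1e3).round(2))
main(float(sys.argv[1]))
E
python3 go.py 0.03
```

```text
t 5.45 F [ 0.07 -0.25 -1.99] turn/8 [-1.529 -0.906  0.   ] shift after turn/.05 [-4.087 -3.13   0.575]
tip-spot along n mm 60.652659889901415 lateral [ 29.94 254.21   3.67]
```

Call:
play_rows:
  series:
    - [0.1,[0,0,0],[-0.51,-0.3,0]]
    - [0.1,[0,0,0],[-0.51,-0.3,0]]
    - [0.1,[0,0,0],[-0.51,-0.3,0]]
    - [0.1,[-0.6,-0.45,0],[0,0,0]]
    - [0.1,[-0.6,-0.45,0],[0,0,0]]
    - [0.1,[-0.6,-0.45,0],[0,0,0]]
    - [0.1,[-0.6,-0.45,0],[0,0,0]]
    - [0.1,[-0.6,-0.45,0],[0,0,0]]

```text
t: 6.45
tool_pos: [0.5219, -0.1536, 0.1908]
tool_rot: [1.522, 2.493, 0.171]
contact_force: [0.4, -0.0, -1.4]
opening: 0.0237
grip_force: 49.9
```

Call:
play_rows:
  series:
    - [0.1,[-0.6,-0.45,0],[0,0,0]]
    - [0.1,[-0.48,-0.42,0],[0,0,0]]
    - [0.1,[0,0,0.3],[0,0,0]]
    - [0.1,[0,0,0.27],[0,0,0]]
    - [0.1,[0,0,0],[0,0,0]]
    - [0.1,[0,0,0],[0,0,0]]
    - [0.1,[0,0,0],[0,0,0]]
    - [0.1,[0,0,0],[0,0,0]]

```text
t: 7.45
tool_pos: [0.5167, -0.2212, 0.1631]
tool_rot: [1.519, 2.49, 0.171]
contact_force: [-0.3, -0.1, -2.0]
opening: 0.0232
grip_force: 49.9
```

```bash
python3 go.py 0.008
python3 - <<'E'
from h import *
from go import S,n,L
from station import ctrl, imaging
o=ctrl.get_obs();w=imaging.get_image("wrist");s=imaging.get_image("side");pickle.dump(dict(obs=o,wrist=w,side=s),open("im4.pkl","wb"))
T=pose(o)
E=cam(w,o);c=proj(w,E,S)[0];print("w spot",c)
im=np.zeros((600,800,3),np.uint8)
for k,(d,EE,hw) in enumerate(((w,E,60),(s,cam(s),35))):
  c=proj(d,EE,S)[0];x0,y0=np.clip((c-hw).astype(int),0,[511-2*hw,383-2*hw]);f=400/(2*hw)
  im[:400,400*k:400*k+400]=cv2.resize(d["color"][y0:y0+2*hw,x0:x0+2*hw],(400,400),interpolation=cv2.INTER_CUBIC)
  for P,col in((S,(255,0,255)),((T@[0,0,L,1])[:3],(255,255,0))):
    p=(proj(d,EE,P)[0]-[x0,y0]+.5)*f+[400*k,0];cv2.drawMarker(im,tuple(p.astype(int)),col,0,8);print(k,p)
cv2.imwrite("pics/w4.png",im)
E
```

```text
t 7.45 F [-0.3  -0.12 -2.04] turn/8 [ 0.025  0.013 -0.   ] shift after turn/.05 [ 0.013 -0.046  0.481]
tip-spot along n mm 32.03011848694762 lateral [2.53 0.47 0.62]Traceback (most recent call last):
  File "<stdin>", line 2, in <module>
  File "go.py", line 13, in <module>
    main(float(sys.argv[1]))
               ~~~~~~~~^^^
IndexError: list index out of range
```

```bash
sed -i 's/^main(/if __name__=="__main__": main(/' go.py
cat > look.py <<'E'
from h import *
import sys
from go import S,n,L
from station import ctrl, imaging
k0=sys.argv[1]
o=ctrl.get_obs();w=imaging.get_image("wrist");s=imaging.get_image("side");pickle.dump(dict(obs=o,wrist=w,side=s),open(f"im{k0}.pkl","wb"))
T=pose(o);E=cam(w,o)
im=np.zeros((400,800,3),np.uint8)
for k,(d,EE,hw) in enumerate(((w,E,60),(s,cam(s),35))):
  c=proj(d,EE,S)[0];x0,y0=np.clip((c-hw).astype(int),0,[511-2*hw,383-2*hw]);f=400/(2*hw)
  im[:,400*k:400*k+400]=cv2.resize(d["color"][y0:y0+2*hw,x0:x0+2*hw],(400,400),interpolation=cv2.INTER_CUBIC)
  for P,col in((S,(255,0,255)),((T@[0,0,L,1])[:3],(255,255,0))):
    p=(proj(d,EE,P)[0]-[x0,y0]+.5)*f+[400*k,0];cv2.drawMarker(im,tuple(p.astype(int)),col,0,8);print(k,p.round(1))
cv2.imwrite(f"pics/w{k0}.png",im)
E
python3 look.py 4
```

```text
0 [202.3 204.6]
0 [211.3 244.1]
1 [607.2 205. ]
1 [616.  157.5]
```

View pics/w4.png

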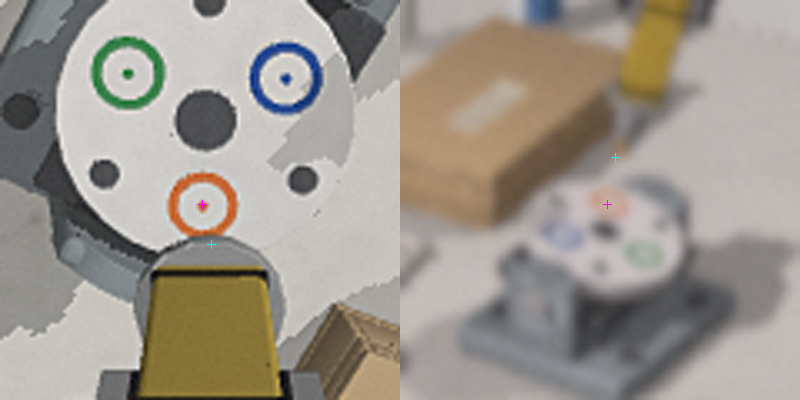

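The wrist view puts the predicted spot on the orange dot, and the tip agrees in the side view, at about (620,150). I'll correct the sideways offset and go down.

Call:
play_rows:
  series:
    - [0.1,[0.01,-0.05,0],[0.025,0.013,0]]
    - [0.1,[0,0,0.15],[0,0,0]]
    - [0.1,[0,0,0.15],[0,0,0]]
    - [0.1,[0,0,0.13],[0,0,0]]
    - [0.1,[0,0,0],[0,0,0]]
    - [0.1,[0,0,0],[0,0,0]]
    - [0.1,[0,0,0],[0,0,0]]

```text
t: 8.43
tool_pos: [0.5194, -0.2224, 0.1413]
tool_rot: [1.522, 2.493, 0.168]
contact_force: [0.4, 0.7, -2.7]
opening: 0.023
grip_force: 49.9
```

```bash
python3 go.py -0.005
```

```text
t 8.425 F [ 0.41  0.7  -2.68] turn/8 [-0.002 -0.002  0.   ] shift after turn/.05 [0.005 0.009 0.306]
tip-spot along n mm 10.295237541269794 lateral [-0.31 -0.41 -0.07]
```

Call:
play_rows:
  series:
    - [0.1,[0,0.01,0.06],[0,0,0]]
    - [0.1,[0,0,0.06],[0,0,0]]
    - [0.1,[0,0,0.06],[0,0,0]]
    - [0.1,[0,0,0],[0,0,0]]
    - [0.1,[0,0,0],[0,0,0]]
    - [0.1,[0,0,0],[0,0,0]]

```text
t: 9.18
tool_pos: [0.5219, -0.2222, 0.1324]
tool_rot: [1.522, 2.494, 0.169]
contact_force: [-0.0, -0.1, -2.6]
opening: 0.0229
grip_force: 49.9
```

```bash
python3 go.py -0.005
```

```text
t 9.175 F [-0.05 -0.14 -2.62] turn/8 [-0.004 -0.005  0.   ] shift after turn/.05 [0.001 0.002 0.121]
tip-spot along n mm 1.0439388369741767 lateral [-0.12 -0.07 -0.03]
```

Call:
play_rows:
  series:
    - [0.1,[0,0,0.03],[0,0,0]]
    - [0.1,[0,0,0.03],[0,0,0]]
    - [0.1,[0,0,0],[0,0,0]]
    - [0.1,[0,0,0],[0,0,0]]

```text
t: 9.68
tool_pos: [0.5227, -0.2223, 0.1296]
tool_rot: [1.522, 2.493, 0.168]
contact_force: [-0.7, 0.6, -0.4]
opening: 0.0232
grip_force: 50.1
```

```bash
python3 go.py -0.005; python3 look.py 5
python3 - <<'E'
from station import ctrl
import numpy as np
from go import n
o=ctrl.get_obs();print(o['contact_force']@n)
E
```

```text
t 9.675 F [-0.68  0.55 -0.44] turn/8 [-0.003 -0.004  0.   ] shift after turn/.05 [0.003 0.001 0.062]
tip-spot along n mm -1.876964975954883 lateral [-0.04 -0.14 -0.01]
0 [201.7 202.9]
0 [201.3 200.8]
1 [607.2 205. ]
1 [606.6 207.5]
-0.5650793777442763
```

View pics/w5.png

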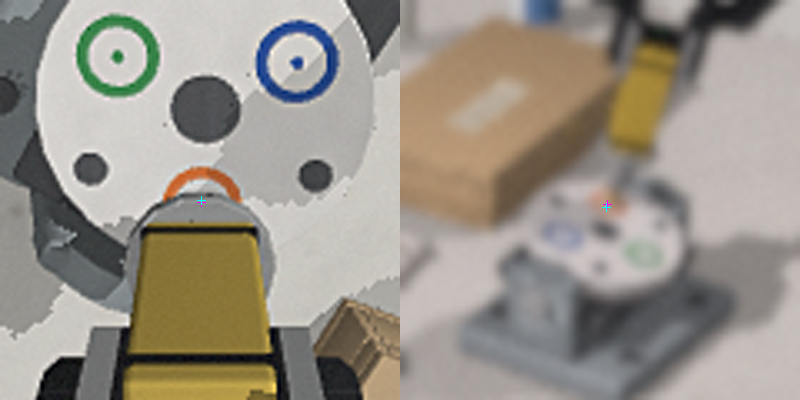

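Contact has started: the force rose by about 1.8 N with the tip inside the ring. I'll press a little further and average the force.

Call:
play_rows:
  series:
    - [0.1,[0,0,0.03],[0,0,0]]
    - [0.1,[0,0,0.02],[0,0,0]]
    - [0.1,[0,0,0],[0,0,0]]
    - [0.1,[0,0,0],[0,0,0]]

```text
t: 10.28
tool_pos: [0.5233, -0.2223, 0.1271]
tool_rot: [1.522, 2.494, 0.169]
contact_force: [-0.1, 0.7, 0.2]
opening: 0.0232
grip_force: 50.2
```

```bash
python3 go.py -0.005
python3 - <<'E'
from station import ctrl,imaging
import numpy as np
from go import n
f=[]
for i in range(16): imaging.get_image("side");f.append(ctrl.get_obs()['contact_force']@n)
print(np.mean(f),np.std(f),ctrl.get_obs()['tool_pos'])
E
```

```text
t 10.275 F [-0.06  0.66  0.16] turn/8 [-0.003 -0.005  0.   ] shift after turn/.05 [0.002 0.001 0.011]
tip-spot along n mm -4.447973122599109 lateral [-0.06 -0.07 -0.01]
0.0740832591660661 0.4055043647238728 [ 0.52320314 -0.22221638  0.12700599]
```

The contact force is about 2.3 N, which puts the plunger at about 4.6 mm. That agrees with the geometry, so I'll hold.

Call:
play_rows:
  series:
    - [0.1,[0,0,0],[0,0,0]]
    - [0.1,[0,0,0],[0,0,0]]
    - [0.1,[0,0,0],[0,0,0]]
    - [0.1,[0,0,0],[0,0,0]]
    - [0.1,[0,0,0],[0,0,0]]
    - [0.1,[0,0,0],[0,0,0]]
    - [0.1,[0,0,0],[0,0,0]]
    - [0.1,[0,0,0],[0,0,0]]

```text
t: 12.08
tool_pos: [0.5232, -0.2222, 0.127]
tool_rot: [1.522, 2.494, 0.169]
contact_force: [0.2, -0.6, -0.2]
opening: 0.0229
grip_force: 50.2
```

Call:
play_rows:
  series:
    - [0.1,[0,0,0],[0,0,0]]
    - [0.1,[0,0,0],[0,0,0]]
    - [0.1,[0,0,0],[0,0,0]]
    - [0.1,[0,0,0],[0,0,0]]
    - [0.1,[0,0,0],[0,0,0]]
    - [0.1,[0,0,0],[0,0,0]]
    - [0.1,[0,0,0],[0,0,0]]
    - [0.1,[0,0,0],[0,0,0]]

```text
t: 13.08
tool_pos: [0.5231, -0.2221, 0.1269]
tool_rot: [1.522, 2.494, 0.169]
contact_force: [0.5, -0.6, 0.4]
opening: 0.0234
grip_force: 50.2
```

Call:
play_rows:
  series:
    - [0.1,[0,0,0],[0,0,0]]
    - [0.1,[0,0,0],[0,0,0]]
    - [0.1,[0,0,0],[0,0,0]]
    - [0.1,[0,0,0],[0,0,0]]
    - [0.1,[0,0,0],[0,0,0]]
    - [0.1,[0,0,0],[0,0,0]]
    - [0.1,[0,0,0],[0,0,0]]
    - [0.1,[0,0,0],[0,0,0]]

```text
t: 14.08
tool_pos: [0.5231, -0.2222, 0.1269]
tool_rot: [1.522, 2.494, 0.168]
contact_force: [0.0, 0.1, -0.3]
opening: 0.023
grip_force: 50.2
```

```bash
python3 go.py -0.005; python3 -c "
from station import ctrl
print(ctrl.finish_job())"
```

```text
t 14.075 F [ 0.01  0.08 -0.34] turn/8 [-0.006 -0.007  0.   ] shift after turn/.05 [-0.002  0.004  0.008]
tip-spot along n mm -4.620944642301183 lateral [-0.32  0.04 -0.08]
the job is handed in; nothing more can be done
None
```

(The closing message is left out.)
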